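# Hold back a pump's sprung pressure shoe with the pin key

## Robot

A 7-joint arm with a two-finger parallel gripper is mounted at the origin on the work surface. World frame = base frame: x ahead of the robot, y to its left, z up, the work surface at z = 0. Lengths are in m, angles in rad, forces in N, time in s.
With the tool pointing down it reaches from about 0.425 to 0.925 m from the base axis. Payload 6.8 kg.
Tool frame: the origin (TCP) lies at the very end of the fingers, on their centre line; the grasp point (between the pads) lies 19 mm behind it; z points along the fingers, y is the direction in which the jaws open and shut (so a half turn about z gives the same grasp; the last joint's range is limited). The gripper opens to 85 mm and grips with 20 to 120 N. Pads are 22 mm wide; open, the fingers measure 114 mm over their backs; the gripper's body (76 mm by 85 mm) begins 54 mm behind the grasp point. The pads swing forward as they close: fully open they stand 13 mm farther back than shut.
Start: joints at [-1.409, 0.477, 0.022, 1.555, -0.011, 1.109, -0.083], TCP at [0.18, 0.651, 0.231] pointing down, gripper open.
Joint ranges: [-2.96, 2.96], [-0.34, 2.1], [-1.41, 1.46], [0.24, 2.44], [-1.37, 4.51], [0.17, 1.92], [-2.96, 2.96]. Speed limits (rad/s): [2.39, 2.39, 3.14, 3.14, 3.14, 3.14, 3.14].

## Interface

Orientations are given as a unit quaternion [w, x, y, z].
In Python, from station import bot gives the robot as it stands.
- The arm moves only by the tool move_arm, never from a script. Its argument "commands" is text: rows parted by semicolons, each of 7 numbers parted by spaces: the opening, from 0 (shut) to 1 (fully open), then the shift along the tool's x, y, z in cm, then the turn, a rotation vector about the tool's x, y, z in degrees. In form: gripper tx ty tz rx ry rz; .... A call has 1 to 12 rows; each row shifts and turns the commanded pose from where the row before left it, along the tool's axes as they then stand; what a row does not reach is not made up. A row lasts 1/12 s, in which the tool goes at most 41.7 mm and 7.16 degrees, less where a joint would pass 70% of its speed; a pose out of reach is approached as far as the arm can. A call with a gripper value outside its range is refused whole. The fingers move at their own pace and stop on an object; "force" is the grip in N (left out, the last holds). Time passes only in rows, so rows that do not move let the fingers close. It gives the time, the measured TCP pose, the force and the opening at its end, in the units of the state.
- bot.get_obs(): the state, without advancing time (a new reading comes with each control period).
- bot.read_camera(name): name is "scene" or "top" or "wrist"; returns a dict with "img" (384x512x3 uint8, red, green, blue), "K" (3x3 intrinsics, pixels), "distortion" ([k1, k2, p1, p2, k3] as OpenCV has them; the pictures are not rectified), "rvec" (rotation vector, rad) and "tvec" (3), from world to camera coordinates, as OpenCV has them; the wrist camera has in their place "hand_eye" (4x4, takes a point from camera to tool coordinates, whose origin is the TCP and whose axes are the flange's). Camera axes: x right, y down, z forward; pixel columns grow to the right and rows downward; lengths in m; the calibration is good to about 2 mm. A picture is of the moment at which its call begins: read the wrist's pose just before it. There is no depth.
- bot.hand_in(): hands the job in, once; it reports no verdict.
The state is a dict: "t": time; "q": joint angles; "joint_vel": joint speeds; "joint_torque": joint torques, N m; "eef_pos": TCP position; "tool_rot": TCP orientation; "contact_force": force on the tool from outside, world axes, zero at the start; "torque": the same for the moment, N m; "gripper_width": opening from 0.0 (shut) to 1.0 (fully open).
Only numpy, scipy, OpenCV 4.12 (cv2) and the standard library are available. Lean on these libraries where they do the work, as an engineer would, in place of code of your own. Each camera call takes 0.05 s, during which the arm holds its last target. There are 200 camera calls.

## Task

A new tube is to be laid into the bench pump, so its sprung pressure shoe must be held back: take the steel pin key out of the tube rack, put its thin end down through the eye on top of the shoe carriage, and with the key push the carriage straight back, away from the rotor, past the click of its ratchet pawl and on to about 25 mm of travel. Finish while holding: keep gripping the key and keep the carriage pressed back there, clear of the pawl, with only the key touching the pump. Leave the two tubes in the rack and do not knock over the glassware and bottles.

Things in the scene. Friction and masses are not known exactly. Their poses are not given: they have to be found in the camera images.
- pump: Bench pump fixed to the table, grey housing, x -135 to +115 and y -75 to +75 mm, deck 42 mm high. Origin on the table below the eye when the carriage is relaxed; +x from the three-roller rotor (at x -78 mm) to the spring canister: the way the carriage is pushed back. Nothing on it is above 98 mm. Stands left or right of the robot's centre line, yaw within 0.45 rad.
- shoe (a joint): Travel of the shoe carriage along the pump's +x, m: 0 relaxed, 0.030 end stop. Spring 4 N at 0, 10 N at 0.020, 11.5 N at 0.025; lifting the pawl (0.004 to 0.016) adds up to about 4 N. From 0.016 on the pawl has clicked in behind the tooth; let go, the carriage springs back to 0.016 and rests on the pawl, not far enough.
- pawl (a joint): Angle of the ratchet pawl, a 40 mm steel bar on a post on the pump's +y side of the carriage, rad: 0 at rest, grows to about 0.1 as the carriage's tooth lifts it, and snaps back to 0 at the click.
- eye (a point): Centre of the upper mouth of the eye: upright round through-hole, 15 mm in diameter (mouth chamfered 2 mm), amid the aluminium carriage's top plate (50 x 48 mm, 16 mm thick, upper face 98 mm above the table). Open space below the plate down to the deck 42 mm above the table. Moves with the carriage; axes as the pump's.
- key: Pin key, loose, steel, 114 mm, about 0.11 kg, upright in a rack hole: round shaft 12 mm in diameter, 54 mm long (end chamfered), above it a dark round grip 20 mm in diameter, 60 mm long, whose lower end is a shoulder. Origin at the centre of the shaft's free end; z towards the grip. In the rack its end is 5 mm, shoulder 59 mm, top 119 mm above the table.
- key_tip (a point): Centre of the free end of the key's thin shaft.
- key_grip (a point): Point on the key's axis 92 mm above its free end, in the upper part of the grip: a good place to grip it.
- rack: White block rack fixed to the table, 56 x 150 x 55 mm high, three round holes 14 mm in diameter and 50 mm deep in a row along its y axis at y -48, 0, +48 mm. Origin: centre of its underside. The key is in any one of the holes, two capped tubes in the others.
- tube_a: Capped amber glass tube 12 mm in diameter, cap 16 mm, 65 mm long, loose in a rack hole, top 70 mm above the table. Origin at its lower end. Leave it in the rack.
- tube_b: A second tube like tube_a.
- flask: Conical glass flask, base 84 mm, 118 mm high, origin under its base.
- jar: Glass jar with red lid, 64 mm in diameter, 85 mm high, origin under its base; stands between pump and rack.
- bottle: Blue plastic bottle, 72 mm in diameter, 170 mm high, origin under its base.
- beaker: Small glass beaker, mouth 52 mm, 60 mm high, origin under its base; stands between pump and rack.
- measure: Measuring cylinder on a round foot of 68 mm, 198 mm high, origin under its foot.
Mind the look-alikes: they are no part of the job. There is more than one size of the key; the job needs the smaller.

How it is judged:
On the way, in this order (a step that is already met when the one before it is completed fails the run):
1. the key is gripped and lifted clear of the rack (height (world z) of key_tip above 0.06 m and contact force between the fingers and key above 1 N), for 0.1 s.
2. the key's shaft is through the eye (at least 8 mm out below the plate) before the carriage has been pushed back (travel under 12 mm) (z of key_tip in the frame of eye below -0.024 m and horizontal distance between key_tip and eye below 0.01 m and angle between key's own z axis and vertical below 0.25 rad and value of joint shoe below 0.012 m), for 0.1 s.
3. with the key through the eye the carriage has passed the click (travel over 17.5 mm, pawl back down) (z of key_tip in the frame of eye below -0.024 m and horizontal distance between key_tip and eye below 0.01 m and angle between key's own z axis and vertical below 0.25 rad and value of joint shoe above 0.0175 m and value of joint pawl below 0.04 rad), for 0.1 s.
At the end, for the whole second after the job is handed in: Through the last second the carriage stays still beyond 18.5 mm of travel with the pawl down; the key, tilted under 0.25 rad, is through the eye (end 8 mm or more below the plate), presses on the pump with over 3 N and is gripped with over 2 N; fingers and arm do not touch the pump (z of key_tip in the frame of eye below -0.024 m and horizontal distance between key_tip and eye below 0.01 m and angle between key's own z axis and vertical below 0.25 rad and value of joint shoe above 0.0185 m and velocity of joint shoe between -0.005 and 0.005 m/s and value of joint pawl below 0.04 rad and contact force between key and pump above 3 N and contact force between the fingers and key above 2 N and contact force between each of the fingers, the arm and pump below 0.5 N); the arm keeps its last pose, push and grip.
It fails at once if a tube is pulled or knocked out of the rack (distance of any of tube_a, tube_b from where it was at the start of the episode above 0.03 m).
It fails at once if a piece of glassware or a bottle is knocked over (angle between any of flask, jar, bottle, beaker, measure's own z axis and vertical above 0.6 rad).
It also fails if it takes over 43 s, if anything falls off the work surface, if the arm or the gripper's body presses on something with over 40 N, if the wrist force passes 120 N, or if a joint passes its speed limit or range.

## Working session

There is one attempt and no reset: what is moved stays moved. The work goes in short steps, Python scripts to look and compute and a tool call to move; the robot and the scene stay as the last step left them, time stands still between calls to the robot, and variables do not carry over. Pictures are saved under pics/ and viewed, about 8 in all and at most 12, crops included, and the job is handed in when it is done.

Besides the shell and the picture viewer there is one more tool, called as a command line: name --argument value ..., lists and objects as JSON in quotes. move_arm: Moves the arm, as the interface text tells. Its arguments: {"type":"object","properties":{"commands":{"type":"string"},"force":{"type":"number"}},"required":["commands"]}

```bash
mkdir -p pics; ls; cat > h.py <<'E'
import numpy as np, cv2
from station import bot
def cam(n,save=None):
    o=bot.get_obs(); c=bot.read_camera(n); c['o']=o
    if 'hand_eye' in c:
        T=np.eye(4); w,x,y,z=o['tool_rot']
        from scipy.spatial.transform import Rotation as R
        T[:3,:3]=R.from_quat([x,y,z,w]).as_matrix(); T[:3,3]=o['eef_pos']
        W=np.linalg.inv(T@np.array(c['hand_eye'])); c['rvec']=cv2.Rodrigues(W[:3,:3])[0]; c['tvec']=W[:3,3]
    if save: cv2.imwrite(save,c['img'][:,:,::-1])
    c={k:(np.array(v,float) if k in('K','distortion','rvec','tvec') else v) for k,v in c.items()}
    return c
def ray(c,uv):
    p=cv2.undistortPoints(np.array([[uv]],float),c['K'],c['distortion'])[0,0]
    R=cv2.Rodrigues(c['rvec'])[0]; return -R.T@c['tvec'].ravel(), R.T@np.array([*p,1])
def atz(c,uv,z):
    o,d=ray(c,uv); return o+d*(z-o[2])/d[2]
def proj(c,P): return cv2.projectPoints(np.array(P,float).reshape(-1,3),c['rvec'],c['tvec'],c['K'],c['distortion'])[0][:,0]
def save(c,n): 
    import pickle; pickle.dump({k:v for k,v in c.items()},open(n,'wb'))
E
python3 - <<'E'
from h import *
a=cam('top');b=cam('scene');save(a,'top.pkl');save(b,'scene.pkl')
cv2.imwrite('pics/top.png',cv2.resize(a['img'][:,:,::-1],(800,600),interpolation=cv2.INTER_CUBIC))
cv2.imwrite('pics/scene.png',cv2.resize(b['img'][:,:,::-1],(800,600),interpolation=cv2.INTER_CUBIC))
print(a['o'])
for c in(a,b):print(ray(c,(256,192)))
E
```

```text
pics
{'t': 0.0, 'q': array([-1.40912495,  0.47781713,  0.02235129,  1.55647469, -0.01149325,
        1.1093195 , -0.0830751 ]), 'joint_vel': array([ 3.46761403e-04, -1.04721044e-03,  7.19801073e-04,  8.24943208e-04,
        7.34779515e-04,  7.36392290e-05, -6.81250090e-04]), 'joint_torque': array([-3.84538034e-04, -5.96440673e+01,  1.60731889e+00, -2.81200522e+01,
        1.23940801e-02,  9.39641468e-03,  6.59573004e-06]), 'eef_pos': array([0.17975689, 0.64998951, 0.23030474]), 'tool_rot': array([-5.08690395e-05,  1.34457653e-01,  9.90918890e-01, -9.43765572e-04]), 'contact_force': array([0.17359357, 0.26605808, 0.59370816]), 'torque': array([-0.04262182, -0.00148416,  0.03539847]), 'gripper_width': 1.001790025273955}
(array([0.45896402, 0.00296072, 1.00542722]), array([ 0.13096144,  0.01768407, -0.99142077]))
(array([ 1.02306839, -0.60400752,  0.62083348]), array([-0.43809758,  0.6735174 , -0.59542918]))
```

View pics/top.png

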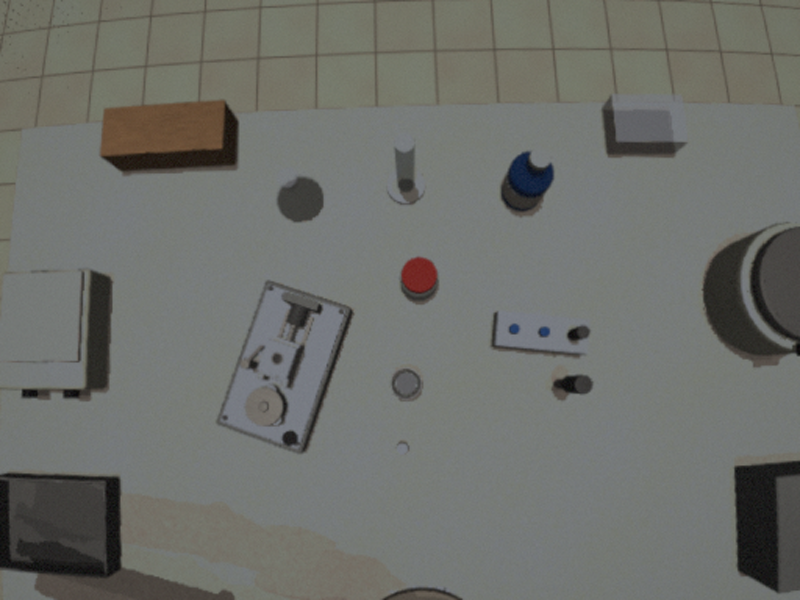

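View pics/scene.png

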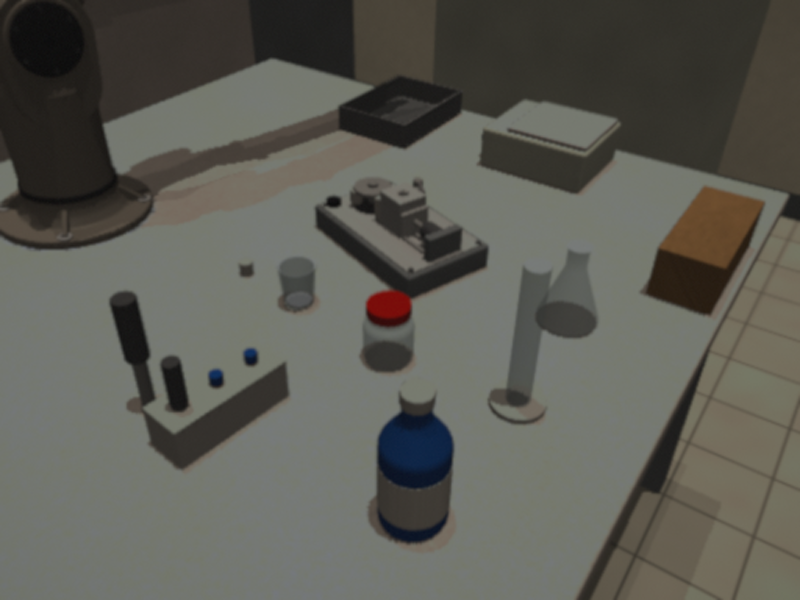

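The top view shows the pump at (285,365), the rack at (540,333) with two blue-capped tubes at (514,329) and (544,332), and a dark grip at (583,332). A second dark grip stands outside the rack at (575,384). In the scene view the two grips are at (175,385), in the rack and short, and at (130,330), free-standing and larger. The key in the rack fits the description. I'll confirm it in enlarged crops.

```bash
python3 - <<'E'
import pickle,cv2,numpy as np
a=pickle.load(open('top.pkl','rb'))['img'];b=pickle.load(open('scene.pkl','rb'))['img']
def crop(i,x,y,w,h,W,H): return cv2.convertScaleAbs(cv2.resize(i[y:y+h,x:x+w],(W,H),interpolation=cv2.INTER_CUBIC),alpha=1.6)
# top rack: 310..390 x 190..260 (x5); top pump 135..230,175..295 (x5); scene rack 65..195,180..300 
A=crop(a,310,190,80,70,400,350);B=crop(a,140,180,80,110,400,550)
C=crop(b,65,180,130,80,400,246)
o=np.zeros((600,800,3),np.uint8);o[:350,:400]=A;o[354:600,:400]=C;o[:550,400:]=B
cv2.imwrite('pics/crop.png',o[:,:,::-1])
E
```

```text
(no output)
```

View pics/crop.png

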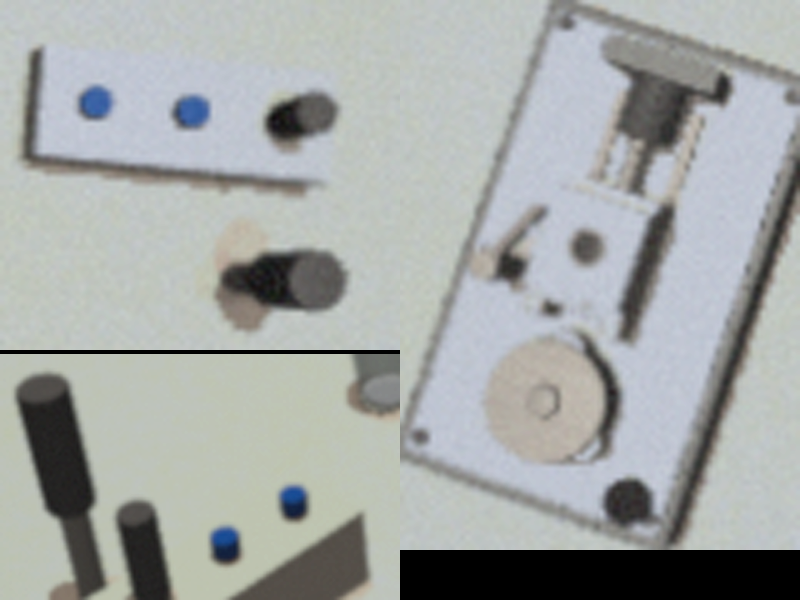

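The crops confirm it. The rack key has its top at crop (317,112) and a narrower grip. The free-standing key at (315,280) is clearly fatter and taller, so it is the look-alike. The eye is at crop (587,246), and the deck screws are at (567,22), (793,96) and (420,437).

```bash
python3 - <<'E'
from h import *
import pickle
a=pickle.load(open('top.pkl','rb'));b=pickle.load(open('scene.pkl','rb'))
k=atz(a,(373.4,212.4),.119);print('key',k, 'scene',atz(b,(109.5,231.3),.119))
t1=atz(a,(329.2,210.4),.07);t2=atz(a,(348.4,212.2),.07);print('tubes',t1,t2,np.linalg.norm(t1-t2),np.linalg.norm((k-t2)[:2]))
print('big',atz(a,(373.2,246),.16), 'beaker',atz(a,(260,245),.06),'jar',atz(a,(268.5,176),.085),'meas',atz(a,(260,120),0),'bottle',atz(a,(334,126),0))
e=atz(a,(177.4,229.2),.098);print('eye',e)
tl,tr,bl=[atz(a,p,.043) for p in((173.4,184.4),(218.6,199.2),(144,267.4))]
print(tl,tr,bl,np.linalg.norm(tl-tr),np.linalg.norm(tl-bl))
d=tl-bl;s=tl-tr
print('yaw',np.arctan2(d[1],d[0]),np.arctan2(-s[0],s[1]))
y=np.arctan2(d[1],d[0]);m=(tr+bl)/2;print('eye from screws',m+.01*np.array([np.cos(y),np.sin(y),0]))
from scipy.spatial.transform import Rotation as R
w,x,yy,z=a['o']['tool_rot'];print(R.from_quat([x,yy,z,w]).as_matrix().round(3)); print(cam('wrist')['hand_eye'])
E
```

```text
key [ 0.52013706 -0.25461746  0.119     ] scene [ 0.52246163 -0.25469664  0.119     ]
tubes [ 0.53187654 -0.15909212  0.07      ] [ 0.52599503 -0.20641923  0.07      ] 0.047691163491618276 0.04855291742189894
big [ 0.44304637 -0.23767697  0.16      ] beaker [0.4523697  0.01326724 0.06      ] jar [ 0.61917084 -0.01218439  0.085     ] meas [0.79064065 0.00497651 0.        ] bottle [ 0.76803283 -0.19733009  0.        ]
eye [0.49424553 0.20923876 0.098     ]
[0.61161598 0.23258244 0.043     ] [0.57022425 0.11576218 0.043     ] [0.40146543 0.30795415 0.043     ] 0.12393646921079046 0.2232580289848046
yaw -0.34436508132849186 -0.3405179978759843
eye from screws [0.49525774 0.20848218 0.043     ]
[[-0.964  0.266 -0.   ]
 [ 0.266  0.964 -0.002]
 [-0.    -0.002 -1.   ]]
[[ 8.63027114e-04 -9.62943471e-01 -2.69701922e-01  6.88895345e-02]
 [ 9.99999512e-01  7.01342157e-04  6.95856523e-04 -1.00897152e-03]
 [-4.80917168e-04 -2.69702391e-01  9.62943606e-01 -1.40317253e-01]
 [ 0.00000000e+00  0.00000000e+00  0.00000000e+00  1.00000000e+00]]
```

The key measured from both cameras agrees to about 2 mm. Tube spacing is 47.7 and 48.6 mm against the nominal 48, pump yaw is -0.342, and the eye is at about (0.495, 0.209). Next I go over the eye, turn the jaws along the push direction, and look closer.

move_arm --commands "0.5 -3.24 -2.63 0 0 0 0;0.5 -3.24 -2.63 0 0 0 0;0.5 -3.24 -2.63 0 0 0 0;0.5 -3.24 -2.63 0 0 0 0;0.5 -3.24 -2.63 0 0 0 0;0.5 -3.24 -2.63 0 0 0 0;0.5 -3.24 -2.63 0 0 0 0;0.5 -3.24 -2.63 0 0 0 0;0.5 -3.24 -2.63 0 0 0 0;0.5 -3.24 -2.63 0 0 0 0;0.5 -3.24 -2.63 0 0 0 0;0.5 -3.24 -2.63 0 0 0 0" --force 40

```text
t: 1.15
eef_pos: [0.4707, 0.2414, 0.2313]
tool_rot: [-0.0, 0.134, 0.991, 0.0]
contact_force: [1.2, 0.2, 0.5]
gripper_width: 0.5
```

move_arm --commands "0.5 -3.24 -2.63 0 0 0 0;0.5 0 0 0 0 0 7;0.5 0 0 0 0 0 7;0.5 0 0 0 0 0 7;0.5 0 0 0 0 0 7;0.5 0 0 0 0 0 7;0.5 0 0 0 0 0 7;0.5 0 0 0 0 0 7;0.5 0 0 0 0 0 7;0.5 0 0 0 0 0 7;0.5 0 0 0 0 0 7;0.5 0 0 0 0 0 7"

```text
t: 2.15
eef_pos: [0.494, 0.2094, 0.2311]
tool_rot: [-0.0, 0.724, 0.69, -0.0]
contact_force: [-0.3, 0.3, -0.8]
gripper_width: 0.496
```

move_arm --commands "0.5 0 0 0 0 0 7;0.5 0 0 0 0 0 7;0.5 0 0 0 0 0 3.2;0.5 0 0 0 0 0 0;0.5 0 0 0 0 0 0"

```text
t: 2.57
eef_pos: [0.494, 0.2095, 0.2311]
tool_rot: [0.0, 0.817, 0.577, -0.0]
contact_force: [0.4, 0.5, 0.5]
gripper_width: 0.498
```

```bash
python3 - <<'E'
from h import *
c=cam('wrist');save(c,'w1.pkl');o=c['o'];print(o['t'],o['eef_pos'],o['tool_rot'],o['q'].round(2),o['gripper_width'])
print('pred eye px',proj(c,[.4945,.209,.098]))
cv2.imwrite('pics/w1.png',cv2.convertScaleAbs(cv2.resize(c['img'][:,:,::-1],(800,600),interpolation=cv2.INTER_CUBIC),alpha=1.4))
E
```

```text
2.5667 [0.49404607 0.20952998 0.23113275] [ 1.80133317e-05  8.16766217e-01  5.76968720e-01 -2.04254824e-04] [-0.95  0.27  0.52  1.91 -0.16  1.   -0.7 ] 0.4982624260509817
pred eye px [[261.58093971 186.5786635 ]]
```

View pics/w1.png

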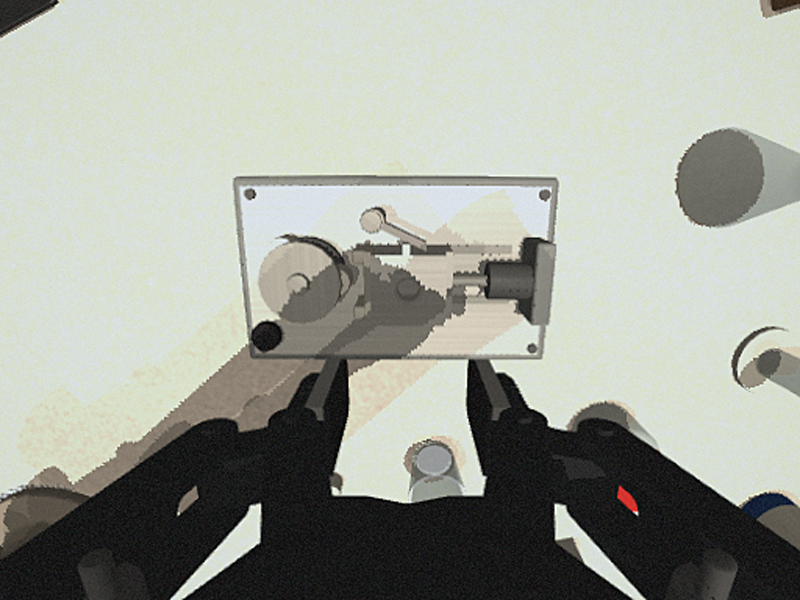

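The eye is at (408,289) in this picture, which is (261.1,185.0) in original pixels, 1.6 px from the prediction. The pump's edges run parallel to the image rows, so the yaw is right. Now to the key.

move_arm --commands "0.5 -3.573 1.496 0 0 0 0;0.5 -3.573 1.496 0 0 0 0;0.5 -3.573 1.496 0 0 0 0;0.5 -3.573 1.496 0 0 0 0;0.5 -3.573 1.496 0 0 0 0;0.5 -3.573 1.496 0 0 0 0;0.5 -3.573 1.496 0 0 0 0;0.5 -3.573 1.496 0 0 0 0;0.5 -3.573 1.496 0 0 0 0;0.5 -3.573 1.496 0 0 0 0;0.5 -3.573 1.496 0 0 0 0;0.5 -3.573 1.496 0 0 0 0"

```text
t: 3.62
eef_pos: [0.5189, -0.2565, 0.2313]
tool_rot: [-0.0, 0.817, 0.577, 0.0]
contact_force: [0.6, 0.5, 0.2]
gripper_width: 0.495
```

move_arm --commands "0.5 0 0 0 0 0 0;0.5 0 0 0 0 0 0;0.5 0 0 0 0 0 0"

```text
t: 3.87
eef_pos: [0.5189, -0.2544, 0.231]
tool_rot: [-0.0, 0.817, 0.576, -0.0]
contact_force: [0.1, 0.8, 0.3]
gripper_width: 0.499
```

```bash
python3 - <<'E'
from h import *
import pickle
w=pickle.load(open('w1.pkl','rb'));print('eye',atz(w,(261.1,185.0),.098))
c=cam('wrist');save(c,'w2.pkl');o=c['o'];print(o['t'],o['eef_pos'],o['tool_rot'],o['q'].round(2),o['gripper_width'])
p=proj(c,[.521,-.2546,.119])[0];print('pred key px',p)
x,y=int(p[0])-80,int(p[1])-60
print(x,y);cv2.imwrite('pics/w2.png',cv2.convertScaleAbs(cv2.resize(c['img'][y:y+120,x:x+160,::-1],(800,600),interpolation=cv2.INTER_CUBIC),alpha=1.4))
E
```

```text
eye [0.49458932 0.21073671 0.098     ]
3.8667 [ 0.51890984 -0.25435373  0.23095633] [-4.63586013e-04  8.17285557e-01  5.76232681e-01 -2.12978741e-05] [-0.19  0.38  0.7   1.83 -0.28  1.04  0.27] 0.49875055697951803
pred key px [263.21155004 191.21972714]
183 131
```

View pics/w2.png

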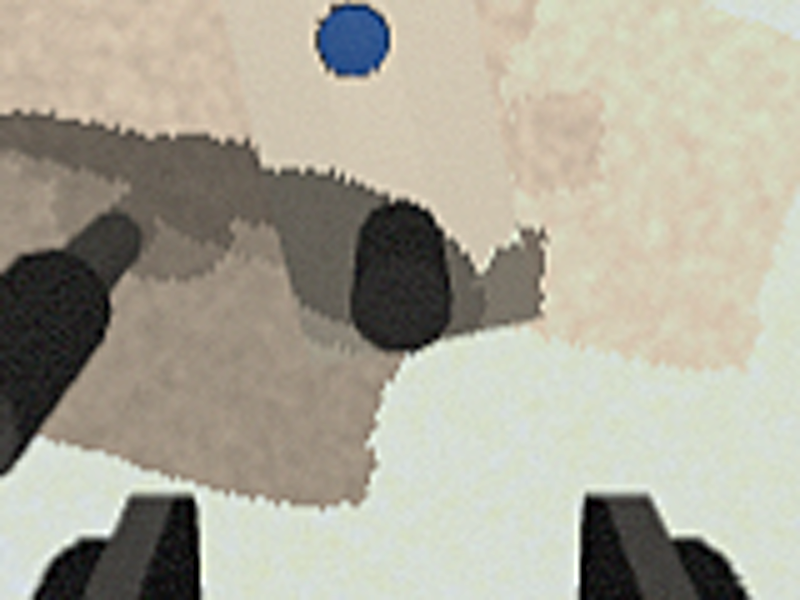

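The key top is centred at crop (401,303), which is (263.2,191.6) in original pixels and matches the prediction to 0.4 px. I descend and grip it.

move_arm --commands "0.4 0.05 0.2 2.5 0 0 0;0.4 0 0 3 0 0 0;0.4 0 0 3 0 0 0;0.4 0 0 3 0 0 0;0.4 0 0 2.4 0 0 0;0.4 0 0 2 0 0 0;0.4 0 0 0 0 0 0;0.4 0 0 0 0 0 0"

```text
t: 4.58
eef_pos: [0.521, -0.2531, 0.0718]
tool_rot: [-0.001, 0.817, 0.577, -0.0]
contact_force: [-0.2, -0.3, 0.2]
gripper_width: 0.395
```

move_arm --commands "0.1 0 0 0 0 0 0;0 0 0 0 0 0 0;0 0 0 0 0 0 0;0 0 0 0 0 0 0;0 0 0 0 0 0 0;0 0 0 0 0 0 0" --force 40

```text
t: 5.08
eef_pos: [0.5222, -0.2552, 0.0737]
tool_rot: [0.001, 0.817, 0.576, 0.001]
contact_force: [-0.9, 0.9, 6.7]
gripper_width: 0.224
```

move_arm --commands "0 0 0 0 0 0 0;0 0 0 0 0 0 0;0 0 0 0 0 0 0;0 0 0 0 0 0 0" --force 120

```text
t: 5.42
eef_pos: [0.5222, -0.2551, 0.0739]
tool_rot: [0.001, 0.817, 0.576, 0.001]
contact_force: [-1.0, 2.5, 9.6]
gripper_width: 0.21
```

Gripped. Lift.

move_arm --commands "0 0 0 -1 0 0 0;0 0 0 -2 0 0 0;0 0 0 -3 0 0 0;0 0 0 -3 0 0 0;0 0 0 -3 0 0 0;0 0 0 -2 0 0 0;0 0 0 -1 0 0 0;0 0 0 0 0 0 0;0 0 0 0 0 0 0"

```text
t: 6.17
eef_pos: [0.5209, -0.2545, 0.222]
tool_rot: [-0.0, 0.817, 0.576, 0.0]
contact_force: [0.5, 0.5, -0.8]
gripper_width: 0.204
```

```bash
python3 - <<'E'
from h import *
c=cam('scene');save(c,'s2.pkl');o=c['o'];print(o['t'],o['eef_pos'],o['tool_rot'],o['gripper_width'])
p=proj(c,[[*o['eef_pos'][:2],o['eef_pos'][2]-d] for d in(0,.066)]);print(p)
x,y=int(p[0,0])-60,int(p[0,1])-55
print(x,y);cv2.imwrite('pics/s2.png',cv2.convertScaleAbs(cv2.resize(c['img'][y:y+90,x:x+120,::-1],(800,600),interpolation=cv2.INTER_CUBIC),alpha=1.6))
E
```

```text
6.1667 [ 0.52086719 -0.25453929  0.22198828] [-1.91258959e-04  8.17350809e-01  5.76140261e-01  1.34733714e-04] 0.20409028295614215
[[ 96.95566829 177.12509967]
 [104.84753429 212.59712471]]
36 122
```

View pics/s2.png

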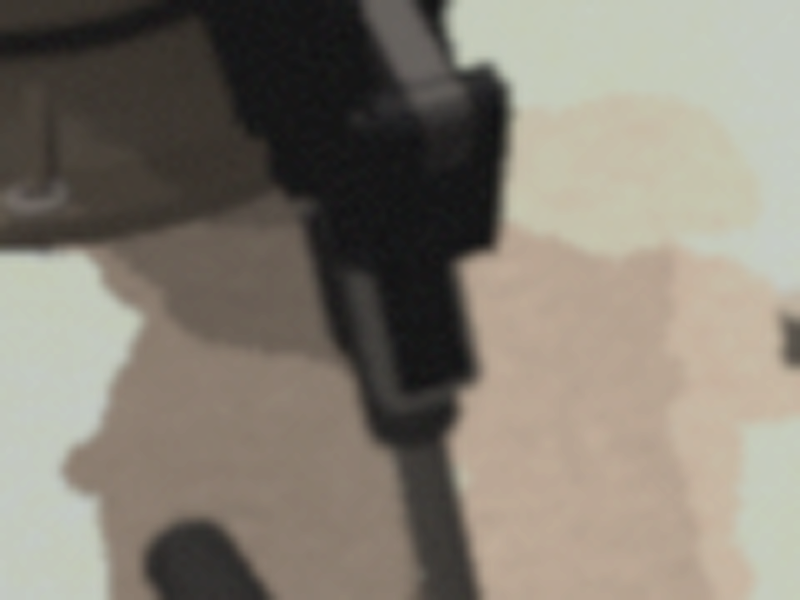

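The key is held upright, with its shoulder just below the finger ends at about crop (410,440). By the grip height, the tip is about 69 mm below the TCP. I carry it over the eye.

move_arm --commands "0 3.569 -1.508 0 0 0 0;0 3.569 -1.508 0 0 0 0;0 3.569 -1.508 0 0 0 0;0 3.569 -1.508 0 0 0 0;0 3.569 -1.508 0 0 0 0;0 3.569 -1.508 0 0 0 0;0 3.569 -1.508 0 0 0 0;0 3.569 -1.508 0 0 0 0;0 3.569 -1.508 0 0 0 0;0 3.569 -1.508 0 0 0 0;0 3.569 -1.508 0 0 0 0;0 3.569 -1.508 0 0 0 0"

```text
t: 7.22
eef_pos: [0.4932, 0.2108, 0.2205]
tool_rot: [-0.0, 0.817, 0.576, -0.002]
contact_force: [0.9, -0.6, -2.0]
gripper_width: 0.209
```

move_arm --commands "0 0 0 0 0 0 0;0 0 0 2 0 0 0;0 0 0 1.5 0 0 0;0 0 0 0.5 0 0 0;0 0 0 0 0 0 0;0 0 0 0 0 0 0"

```text
t: 7.72
eef_pos: [0.4945, 0.2087, 0.1817]
tool_rot: [0.0, 0.818, 0.576, -0.001]
contact_force: [0.5, -0.3, -0.3]
gripper_width: 0.203
```

```bash
python3 - <<'E'
from h import *
w=cam('wrist');s=cam('scene');save(w,'w3.pkl');save(s,'s3.pkl');o=w['o'];print(o['t'],o['eef_pos'],o['tool_rot'])
e=o['eef_pos'];tip=[e[0],e[1],e[2]-.069];eye=[.4945,.2097,.098]
out=np.zeros((600,800,3),np.uint8)
for i,c in enumerate((w,s)):
    p=proj(c,[tip,eye]);x,y=int(p[1,0])-40,int(p[1,1])-40;print(x,y,'tip',p[0],'eye',p[1],'in crop',(p[:,0]-x)*5+400*i,(p[:,1]-y)*5)
    out[:400,400*i:400*i+400]=cv2.convertScaleAbs(cv2.resize(c['img'][y:y+80,x:x+80,::-1],(400,400),interpolation=cv2.INTER_CUBIC),alpha=1.6)
cv2.imwrite('pics/h3.png',out[:400])
E
```

```text
7.7167 [0.4945161  0.20866674 0.18174735] [ 1.24963933e-04  8.17631456e-01  5.75741270e-01 -8.81246904e-04]
220 158 tip [261.03276873 205.40411305] eye [260.61721979 198.97558685] in crop [205.16384366 203.08609896] [237.02056524 204.87793425]
217 83 tip [257.48132337 117.89744193] eye [257.61070474 123.48096381] in crop [602.40661684 603.0535237 ] [174.48720965 202.40481904]
```

View pics/h3.png

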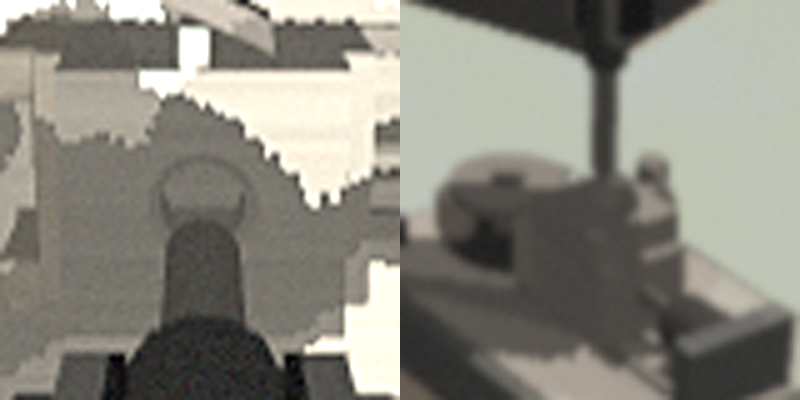

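Left (wrist): the eye rim spans x 155–252 with its top at y 155, and the shaft end's far edge is at (204,218). Right (scene): the shaft is at x≈604 above the carriage. I'll compare these with projected outlines.

```bash
python3 - <<'E'
from h import *
import pickle
c=pickle.load(open('w3.pkl','rb'));o=c['o'];e=np.array(o['eef_pos']);a=np.linspace(0,2*np.pi,73)
def circ(p,r): 
    q=proj(c,np.c_[p[0]+r*np.cos(a),p[1]+r*np.sin(a),0*a+p[2]]); q=(q-[220,158])*5
    return 'x %.0f..%.0f top %.0f bot %.0f'%(q[:,0].min(),q[:,0].max(),q[:,1].min(),q[:,1].max())
eye=np.array([.4945,.2097,.098])
print('eye r9.5',circ(eye,.0095),'r7.5 z-2',circ(eye-[0,0,.002],.0075))
for h in(.069,.066,.063,.072): 
  t=e-[0,0,h];print(h,'tip r6',circ(t+[0,0,.001],.006),'r5',circ(t,.005),'shoulder',circ(t+[0,0,.054],.010))
E
```

```text
eye r9.5 x 147..259 top 151 bot 258 r7.5 z-2 x 159..247 top 159 bot 243
0.069 tip r6 x 168..243 top 203 bot 274 r5 x 174..236 top 207 bot 267 shoulder x 123..287 top 297 bot 447
0.066 tip r6 x 167..243 top 208 bot 281 r5 x 174..237 top 213 bot 273 shoulder x 122..288 top 305 bot 458
0.063 tip r6 x 167..244 top 214 bot 287 r5 x 173..237 top 218 bot 279 shoulder x 120..289 top 315 bot 470
0.072 tip r6 x 168..242 top 198 bot 268 r5 x 174..236 top 202 bot 260 shoulder x 125..285 top 288 bot 436
```

```bash
python3 - <<'E'
from h import *
import pickle
a=np.linspace(0,2*np.pi,73)
for n,off,s in(('s2.pkl',(36,122),6.667),('s3.pkl',(217,83),5)):
  c=pickle.load(open(n,'rb'));e=np.array(c['o']['eef_pos'])
  for h,l in((.069,0),(.063,0),(.069,-.0025)):
    p=e-[0,0,h-.054]+l*np.array([.336,.942,0])
    q=proj(c,np.c_[p[0]+.01*np.cos(a),p[1]+.01*np.sin(a),0*a+p[2]]);q=(q-off)*s
    t=(proj(c,p-[0,0,.03])[0]-off)*s
    print(n,h,l,'shoulder x %.0f..%.0f bot %.0f'%(q[:,0].min(),q[:,0].max(),q[:,1].max()),'shaft mid',t.round(0), 'eye',((proj(c,[.4945,.2097,.098])[0]-off)*s).round())
c=pickle.load(open('s3.pkl','rb'));i=c['img'].astype(int).sum(2)
print(i[88:124,255+83-83-0:0].shape)
print('cols 229..245');
for y in range(92,124,2):print(y,i[y,330-217+217-80:275])
E
```

```text
s2.pkl 0.069 0 shoulder x 371..467 bot 451 shaft mid [443. 532.] eye [1477.   10.]
s2.pkl 0.063 0 shoulder x 365..462 bot 428 shaft mid [438. 510.] eye [1477.   10.]
s2.pkl 0.069 -0.0025 shoulder x 359..456 bot 454 shaft mid [432. 536.] eye [1477.   10.]
s3.pkl 0.069 0 shoulder x 183..228 bot 73 shaft mid [205. 125.] eye [203. 202.]
s3.pkl 0.063 0 shoulder x 183..229 bot 61 shaft mid [205. 113.] eye [203. 202.]
s3.pkl 0.069 -0.0025 shoulder x 179..224 bot 75 shaft mid [200. 127.] eye [203. 202.]
(36, 0)
cols 229..245
92 [165 122  98  81  62  65  60  68  78  87  96 102 138 211 279 312 340 354
 356 358 358 358 357 360 358]
94 [338 312 288 232 135  68  66  66  67  65  70 115 220 322 352 357 360 361
 359 359 359 357 358 358 357]
96 [359 357 356 326 249 149  86  76  71  80 133 225 306 350 360 361 360 362
 361 360 360 360 359 359 357]
98 [356 359 357 350 317 229 137 104 110 136 230 328 356 361 360 361 360 359
 360 358 358 359 359 358 358]
100 [357 358 358 353 323 234 142 110 111 147 240 333 358 360 357 359 358 359
 359 359 361 359 359 359 358]
102 [357 357 356 351 322 234 142 110 110 145 2
[... 430 characters left out ...]
 335 354 356 357 355 356 355
 355 357 356 357 354 356 355]
112 [357 356 357 350 314 209 123 110 116 164 259 337 356 355 354 346 345 345
 347 353 354 355 356 357 357]
114 [353 355 355 350 315 206 125 108 115 164 260 337 357 348 321 283 271 273
 279 294 322 347 353 353 356]
116 [290 317 344 347 319 229 142 113 119 166 257 327 344 323 250 182 190 206
 214 205 246 329 353 355 356]
118 [259 292 281 261 247 207 150 126 142 165 192 223 257 261 199 139 131 144
 175 199 243 329 355 356 356]
120 [170 162 155 143 134 135 134 135 145 153 158 156 162 193 230 232 227 215
 191 192 238 308 344 355 355]
122 [130 134 134 130 133 134 140 141 143 142 138 136 135 147 199 255 269 257
 234 206 193 237 311 349 355]
```

The two views together give a tip about 66 mm below the TCP and about 1.3 mm toward tool −x. The eye is at its predicted place. I shift +2.2 mm in tool x and go down in stages.

move_arm --commands "0 0.22 0 0 0 0 0;0 0 0 0.5 0 0 0;0 0 0 0.6 0 0 0;0 0 0 0.5 0 0 0;0 0 0 0.4 0 0 0;0 0 0 0.3 0 0 0;0 0 0 0.2 0 0 0;0 0 0 0 0 0 0;0 0 0 0 0 0 0"

```text
t: 8.57
eef_pos: [0.4956, 0.2113, 0.1572]
tool_rot: [0.0, 0.817, 0.576, -0.0]
contact_force: [1.1, -0.7, -0.1]
gripper_width: 0.203
```

move_arm --commands "0 0 0 0.5 0 0 0;0 0 0 0.6 0 0 0;0 0 0 0.6 0 0 0;0 0 0 0.6 0 0 0;0 0 0 0.5 0 0 0;0 0 0 0.2 0 0 0;0 0 0 0 0 0 0;0 0 0 0 0 0 0;0 0 0 0 0 0 0"

```text
t: 9.32
eef_pos: [0.4957, 0.2115, 0.1275]
tool_rot: [-0.0, 0.817, 0.576, 0.0]
contact_force: [-0.0, 0.3, -1.9]
gripper_width: 0.203
```

```bash
python3 - <<'E'
from h import *
w=cam('wrist');s=cam('scene');save(w,'w4.pkl');save(s,'s4.pkl');o=w['o'];print(o['t'],o['eef_pos'],o['contact_force'],o['q'].round(2))
out=np.zeros((400,800,3),np.uint8)
for i,c in enumerate((w,s)):
    p=proj(c,[.4945,.2097,.098])[0];x,y=int(p[0])-40,int(p[1])-40;print(x,y)
    out[:,400*i:400*i+400]=cv2.convertScaleAbs(cv2.resize(c['img'][y:y+80,x:x+80,::-1],(400,400),interpolation=cv2.INTER_CUBIC),alpha=1.6)
cv2.imwrite('pics/h4.png',out)
E
```

```text
9.3167 [0.49573379 0.21147475 0.12749499] [-0.02529162  0.31820785 -1.9279798 ] [-0.92  0.42  0.5   2.   -0.28  0.79 -0.59]
220 186
217 83
```

View pics/h4.png

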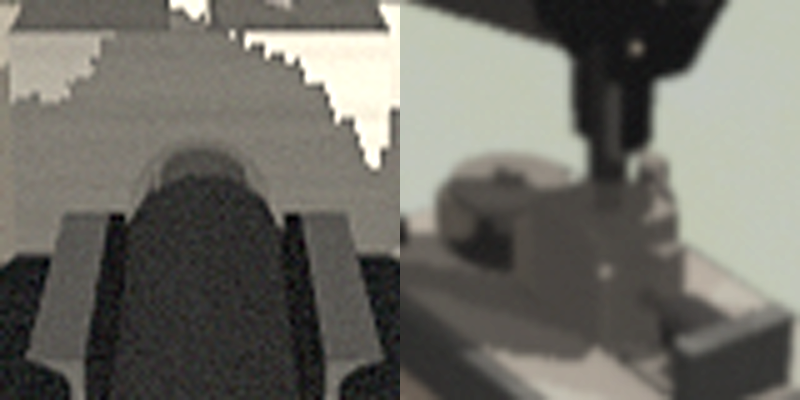

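The key is through the eye with no side force. The shaft is in the ring at (204,165), and the fingers are clear above the plate. Now I push along tool +y.

move_arm --commands "0 0 0.15 0 0 0 0;0 0 0.15 0 0 0 0;0 0 0.2 0 0 0 0;0 0 0.2 0 0 0 0;0 0 0.2 0 0 0 0;0 0 0.1 0 0 0 0;0 0 0 0 0 0 0;0 0 0 0 0 0 0"

```text
t: 10.08
eef_pos: [0.5021, 0.2089, 0.1269]
tool_rot: [-0.002, 0.817, 0.576, -0.002]
contact_force: [-8.7, 2.6, 5.2]
gripper_width: 0.207
```

move_arm --commands "0 0 0.2 0 0 0 0;0 0 0.2 0 0 0 0;0 0 0.2 0 0 0 0;0 0 0.2 0 0 0 0;0 0 0.2 0 0 0 0;0 0 0.2 0 0 0 0;0 0 0.2 0 0 0 0;0 0 0.2 0 0 0 0;0 0 0.1 0 0 0 0;0 0 0 0 0 0 0;0 0 0 0 0 0 0;0 0 0 0 0 0 0"

```text
t: 11.08
eef_pos: [0.5176, 0.2033, 0.1266]
tool_rot: [-0.002, 0.817, 0.577, -0.003]
contact_force: [-8.7, 2.0, 5.1]
gripper_width: 0.206
```

```bash
python3 - <<'E'
from h import *
w=cam('wrist');t=cam('top');save(w,'w5.pkl');o=w['o'];print(o['t'],o['eef_pos'],o['tool_rot'],o['contact_force'])
d=(np.array(o['eef_pos'])-[.4957,.2115,.1275])[:2];print('tcp along',d@[.942,-.336],'side',d@[.336,.942])
e=np.array([.4945,.2097])
p=proj(w,[*(e+.020*np.array([.942,-.336])),.098])[0];x,y=int(p[0])-80,int(p[1])-90;print(x,y)
cv2.imwrite('pics/w5.png',cv2.convertScaleAbs(cv2.resize(w['img'][y:y+120,x:x+160,::-1],(800,600),interpolation=cv2.INTER_CUBIC),alpha=1.6))
E
```

```text
11.0833 [0.51756074 0.20328596 0.12662168] [-0.00223041  0.81703566  0.57657629 -0.00274631] [-8.66660942  1.97465677  5.08120533]
tcp along 0.023352739602884115 side -0.0003924174929645137
175 136
```

View pics/w5.png

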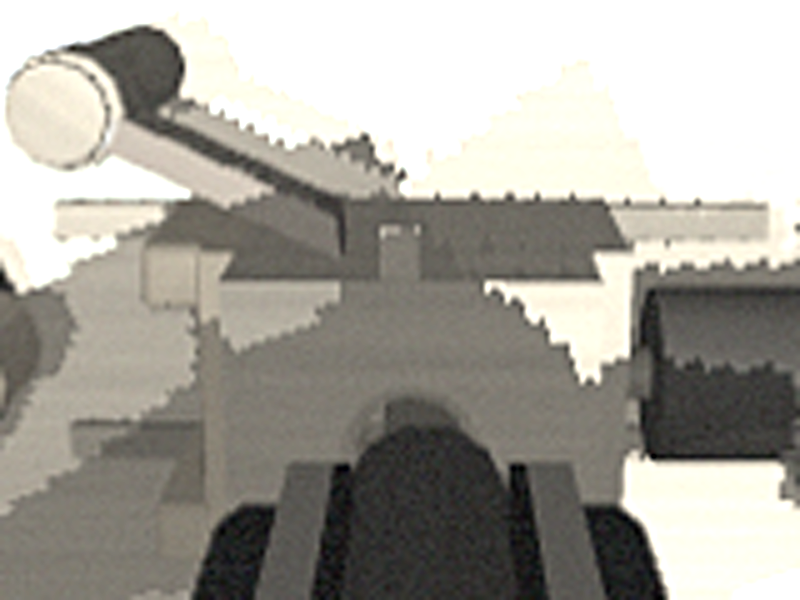

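The pawl's tip, at (345,230), now lies left of the tooth at (380–420,245), so the click has passed. The eye ring spans x 355–470 with its top at y 392. I work out the travel from that.

```bash
python3 - <<'E'
from h import *
import pickle
w=pickle.load(open('w5.pkl','rb'))
u=np.array([.942,-.336]);e=np.array([.4945,.2097]);a=np.linspace(0,2*np.pi,73)
p=atz(w,(175+412.5/5-.4,136+446/5-.4),.098)[:2]-e;print('travel',p@u,'side',p@[.336,.942])
for s in(.018,.020,.022,.024):
  q=proj(w,np.c_[e[0]+s*u[0]+.0085*np.cos(a),e[1]+s*u[1]+.0085*np.sin(a),0*a+.098]);q=(q-[175,136]+.5)*5
  print(s,q[:,0].min(),q[:,0].max(),q[:,1].min())
E
```

```text
travel 0.02114312227711622 side 0.0013290794646006916
0.018 325.19588072441564 453.5176134654017 395.2677958576092
0.02 340.27674807547896 468.6294635521591 395.34006252318716
0.022 355.3640360709436 483.74213053484596 395.4108791834682
0.024 370.4570878379145 498.85495223439733 395.48024199596045
```

Travel is about 21 mm, so I push on by 4 mm toward 25 mm.

move_arm --commands "0 0 0.1 0 0 0 0;0 0 0.1 0 0 0 0;0 0 0.1 0 0 0 0;0 0 0.1 0 0 0 0;0 0 0.05 0 0 0 0;0 0 0 0 0 0 0;0 0 0 0 0 0 0;0 0 0 0 0 0 0;0 0 0 0 0 0 0;0 0 0 0 0 0 0;0 0 0 0 0 0 0;0 0 0 0 0 0 0"

```text
t: 12.18
eef_pos: [0.5213, 0.202, 0.1266]
tool_rot: [-0.003, 0.817, 0.577, -0.003]
contact_force: [-11.7, 2.2, 6.5]
gripper_width: 0.206
```

```bash
python3 - <<'E'
from h import *
w=cam('wrist');save(w,'w6.pkl');o=w['o'];print(o['t'],o['eef_pos'],o['tool_rot'],o['contact_force'],o['gripper_width'])
d=(np.array(o['eef_pos'])-[.4957,.2115,.1275])[:2];print('tcp along',d@[.942,-.336],'side',d@[.336,.942])
x,y=175,136
cv2.imwrite('pics/w6.png',cv2.convertScaleAbs(cv2.resize(w['img'][y:y+120,x:x+160,::-1],(800,600),interpolation=cv2.INTER_CUBIC),alpha=1.6))
e=np.array([.4945,.2097]);u=np.array([.942,-.336])
for s in(.022,.024,.026,.028):print(s,((proj(w,[*(e+s*u),.098])[0]-[x,y]+.5)*5).round())
E
```

```text
12.1833 [0.5212801  0.20198994 0.12661289] [-0.00262653  0.81698623  0.57664269 -0.00313334] [-11.70737384   2.20872905   6.53585541] 0.20645513918612912
tcp along 0.027291839599013257 side -0.00036356577243481196
0.022 [390. 456.]
0.024 [405. 456.]
0.026 [420. 456.]
0.028 [435. 456.]
```

View pics/w6.png

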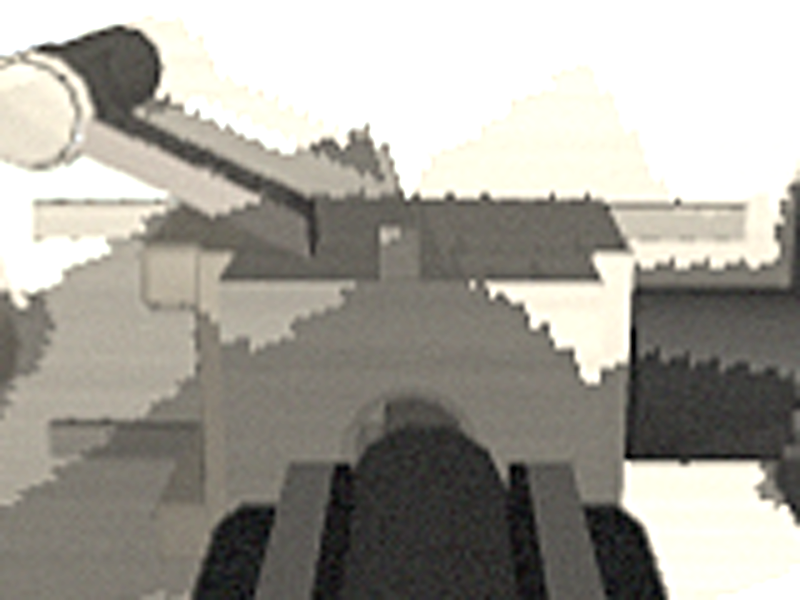

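The ring centre is at x≈412, which gives about 25 mm of travel. The push force along the pump axis, about 11.8 N, matches the spring's 11.5 N at 25 mm. The pawl is behind the tooth with a wide gap, and the fingers are about 28 mm above the plate. I hand in.

```bash
python3 -c "
from station import bot
print(bot.get_obs()['contact_force']);print(bot.hand_in())"
```

```text
[-11.15843748   2.65280573   5.90404446]
the job is handed in; nothing more can be done
None
```

The job is handed in at about 12.2 s of the 43 s allowed, with the key still gripped and holding the carriage back. I took the smaller key out of the rack, put it down through the eye with no side force, and pushed the carriage past the click.

My last checks:
- **Travel:** about 25 mm in the wrist picture. The last measured push along the pump axis was 11.8 N, which matches the spring's 11.5 N at 25 mm.
- **Pawl:** the tooth is clearly past the pawl's tip, and the pawl looks back down. I judged this by eye; I did not measure its angle.
- **Clearance:** the fingertips (TCP height) are about 28 mm above the plate, and the pictures show only the key touching the pump.
- **Key depth:** the tip is about 60 mm above the table by calculation, roughly 20 mm below the plate's underside. It is hidden under the plate, so I could not see it.

**Disagreement:** the tip's distance below the fingertips came out as 69 mm from the grip height but about 66 mm from the pictures, with the tip about 1.3 mm off to the side. I used the picture values for the insertion. A steady 6 N vertical force reading while pushing is unexplained; it may be friction on the key in the eye.

I did not take a closing picture of the tubes and glassware, but no move went near the glassware and the contact forces stayed low.

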